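# Rake the test slugs level in the tempering tray

### The job

The sawn test slugs lie heaped two deep at one end of the tempering tray: take the hand rake by its wooden handle and rake them out along the tray into one even layer, all lying flat, with at least two in each third of its length. Make the main stroke from behind the heap to past the middle of the tray with the teeth riding lightly on the hearth plate all the way; the plate is brittle, so never bear hard on it, on the tray or on a slug. Then put the rake back in its rest as you found it, and leave the other things on the bench alone.

Things in the scene. Friction and masses are not known exactly. Their poses are not given: they have to be found in the camera images.
- tray: Dark steel tempering tray, fixed. Origin: centre of its underside, on the bench; x along its length towards the end where the slugs are heaped at the start, z up. Inside 306 mm (x) by 176 mm (y), walls 4 mm, rim 52 mm above the bench; a lifting handle outside each end reaches 183 mm from the centre. Yellow ribs on the outer long sides at x = -50 and +50 mm mark the thirds of the length.
- plate_mid (a point): Centre of the top of the pale hearth plate (300 x 170 mm) in the tray as drawn, 24 mm above the tray's origin; axes as the tray's. The real plate lies on grit, firm but up to 7 mm higher or lower here and out of level along x (slope up to 0.035), NOT shown by this pose: behind the heap up to 6 mm off, at the bare end up to 12 mm. The teeth must find it by feel; it is brittle and cracks at 20 N.
- rake: Loose steel hand rake, 0.26 kg. Origin midway between the tips of its seven teeth; x from handle to head, z up. Teeth 6 mm thick, 38 mm long below a 10 mm head bar 112 mm wide, in one row along y, 17 mm apart (108 mm over all). Level wooden handle 22 mm wide, 28 mm tall, from x = -47 to -212 mm, its middle line 100 mm above the teeth tips. At the start it stands level on the rest and its teeth.
- rake_grip (a point): Point on the rake's handle to grip it, at mid height: 80 mm behind and 100 mm above the teeth tips, near the balance point. Axes as the rake's. The rake may turn a little between the fingers under load.
- rake_teeth (a point): Midpoint between the rake's teeth tips (the rake's origin). Axes as the rake's.
- rest: Blue fixed rake rest: foot 70 x 90 mm, post and saddle 86 mm above the bench, 38 mm wide between two flared cheeks (20 mm long in x) that rise to 117 mm. Origin under the post, on the bench; x points along the stored rake towards its teeth. The stored rake's handle lies in the saddle about 27 mm from its rear end; its teeth stand on the bench 185 mm in front of the post.
- rest_home (a point): Where point rake_grip is when the rake lies in its rest: 105 mm in front of the post, 100 mm above the bench. Axes as the rest's.
- slug0_mid (a point): Centre of a loose steel slug sawn from hexagon bar: 32 mm across flats, 37 mm across corners, 12 mm high, about 85 g, z along the bar's axis. Nine of them, all alike; six lie on the plate and three on top of these at the start, with 27 mm or more free between them and the tray's end wall.
- slug1_mid (a point): Centre of a loose steel slug sawn from hexagon bar: 32 mm across flats, 37 mm across corners, 12 mm high, about 85 g, z along the bar's axis. Nine of them, all alike; six lie on the plate and three on top of these at the start, with 27 mm or more free between them and the tray's end wall.
- slug2_mid (a point): Centre of a loose steel slug sawn from hexagon bar: 32 mm across flats, 37 mm across corners, 12 mm high, about 85 g, z along the bar's axis. Nine of them, all alike; six lie on the plate and three on top of these at the start, with 27 mm or more free between them and the tray's end wall.
- slug3_mid (a point): Centre of a loose steel slug sawn from hexagon bar: 32 mm across flats, 37 mm across corners, 12 mm high, about 85 g, z along the bar's axis. Nine of them, all alike; six lie on the plate and three on top of these at the start, with 27 mm or more free between them and the tray's end wall.
- slug4_mid (a point): Centre of a loose steel slug sawn from hexagon bar: 32 mm across flats, 37 mm across corners, 12 mm high, about 85 g, z along the bar's axis. Nine of them, all alike; six lie on the plate and three on top of these at the start, with 27 mm or more free between them and the tray's end wall.
- slug5_mid (a point): Centre of a loose steel slug sawn from hexagon bar: 32 mm across flats, 37 mm across corners, 12 mm high, about 85 g, z along the bar's axis. Nine of them, all alike; six lie on the plate and three on top of these at the start, with 27 mm or more free between them and the tray's end wall.
- slug6_mid (a point): Centre of a loose steel slug sawn from hexagon bar: 32 mm across flats, 37 mm across corners, 12 mm high, about 85 g, z along the bar's axis. Nine of them, all alike; six lie on the plate and three on top of these at the start, with 27 mm or more free between them and the tray's end wall.
- slug7_mid (a point): Centre of a loose steel slug sawn from hexagon bar: 32 mm across flats, 37 mm across corners, 12 mm high, about 85 g, z along the bar's axis. Nine of them, all alike; six lie on the plate and three on top of these at the start, with 27 mm or more free between them and the tray's end wall.
- slug8_mid (a point): Centre of a loose steel slug sawn from hexagon bar: 32 mm across flats, 37 mm across corners, 12 mm high, about 85 g, z along the bar's axis. Nine of them, all alike; six lie on the plate and three on top of these at the start, with 27 mm or more free between them and the tray's end wall.
- block_mid (a point): Centre of a round steel hardness reference block, 64 mm across, 16 mm high, loose on the bench: bystander.
- jar_mid (a point): Centre of a small yellow jar of marking paint with a red cap, 48 mm across, 62 mm high, loose on the bench: bystander.
- brush_grip (a point): Grip of a loose bench brush with a dark wooden handle, lying on the bench: bystander.
There are look-alikes about, which are no part of the job. What is shaped like the part that bears slug4_mid but black or orange is not meant. What is shaped like the part that bears slug7_mid but black is not meant.

How it is judged:
By the outcome, as a careful person would: the job done as asked, in the order asked, and still so for the second after the job is handed in, with the robot touching nothing.
It also fails if it takes over 61 s, if anything falls off the work surface, if the arm or the gripper's body presses on something with over 40 N, if the wrist force passes 120 N, or if a joint passes its speed limit or range.

### The arm

A 6-joint arm with a two-finger parallel gripper is mounted at the origin on the work surface. World frame = base frame: x ahead of the robot, y to its left, z up, the work surface at z = 0. Lengths are in mm, angles in rad, forces in N, time in s.
With the tool pointing down it reaches from about 400 to 825 mm from the base axis. Payload 7 kg.
Tool frame: the origin (TCP) lies at the very end of the fingers, on their centre line; the grasp point (between the pads) lies 19 mm behind it; z points along the fingers, y is the direction in which the jaws open and shut (so a half turn about z gives the same grasp; the last joint's range is limited). The gripper opens to 88 mm and grips with 3 to 60 N. Pads are 19 mm wide; open, the fingers measure 130 mm over their backs; the gripper's body (78 mm by 193 mm) begins 47 mm behind the grasp point.
Start: joints at [-1.036, 0.359, 0.012, 0, -1.224, -0.288], TCP at [164.878, -654.531, 226.561] pointing down, gripper open.
Joint ranges: [-3.07, 3.07], [-1.43, 2.12], [-1.02, 1.25], [-3.03, 1.67], [-3.05, -0], [-3.03, 3.03]. Speed limits (rad/s): [2.39, 2.39, 3.01, 3.14, 3.14, 3.14].

### API

Orientations are given as a unit quaternion [x, y, z, w].
In Python, from plant import bot gives the robot as it stands. Calls block until the motion is done:
- bot.move_ptp(position, orientation): joint-space move of the TCP to a pose.
- bot.line_to(position, velocity=150, ori=None): straight line of the TCP; ori=None keeps the orientation; velocity is the mean speed in mm/s.
- bot.move_joints(angles): joint-space move.
- bot.move_gripper(opening, force=None): finger opening in mm; force is the grip in N (None keeps the last); returns when the fingers have stopped.
- bot.pause(seconds).
- bot.solve_ik(position, orientation): joint angles nearest the present ones, or None.
- bot.read_state(): the state.
- bot.camera(name): name is "side" or "top" or "wrist"; returns the picture (400x640x3 uint8, red, green, blue); there is no depth.
- bot.get_calibration(name): a dict with "fx", "fy", "cx", "cy" (pixels), "distortion" ([k1, k2, p1, p2, k3] as OpenCV has them; the pictures are not rectified), "view" (4x4, takes a point from world to camera coordinates); the wrist camera has in their place "T_tool_cam" (4x4, takes a point from camera to tool coordinates, whose origin is the TCP and whose axes are the flange's). Camera axes: x right, y up, looking along -z (the intrinsics and any distortion apply to the point x, -y, -z); pixel columns grow to the right and rows downward; lengths in mm; the calibration is good to about 2 mm. A picture is of the moment at which its call begins: read the wrist's pose just before it. get_calibration takes no time and is no camera call.
A pose or a line that the arm cannot do raises bot.Unreachable and nothing moves.
- bot.close_job(): hands the job in, once; it reports no verdict.
The state is a dict: "t": time; "joint_pos": joint angles; "qvel": joint speeds; "tau": joint torques, N m; "tcp_pos": TCP position; "eef_rot": TCP orientation; "contact_force": force on the tool from outside, world axes, zero at the start; "moment": the same for the moment, N m; "width": finger opening in mm.
Only numpy, scipy, OpenCV 4.12 (cv2) and the standard library are available. Lean on these libraries where they do the work, as an engineer would, in place of code of your own. Each camera call takes 0.05 s, during which the arm holds its last target. There are 200 camera calls.

## Working session

There is one attempt and no reset: what is moved stays moved. The work goes in short steps, each a Python script; the robot and the scene stay as the last script left them, time stands still between calls to the robot, and variables do not carry over. Pictures are saved under pics/ and viewed, about 8 in all and at most 12, crops included, and the job is handed in when it is done.

```bash
ls; mkdir -p pics
python3 - <<'E'
from plant import bot
import cv2
for n in("top","side"):
    im=bot.camera(n); cv2.imwrite(f"pics/{n}0.png",im[:,:,::-1])
    c=bot.get_calibration(n); print(n,c)
print(bot.get_calibration("wrist"))
print(bot.read_state())
E
```

```text
pics
top {'fx': 373.3281929767698, 'fy': 373.3281929767698, 'cx': 313.5842039187539, 'cy': 200.5336884897207, 'distortion': array([-0.0744235,  0.       ,  0.       ,  0.       ,  0.       ]), 'view': array([[ 2.34520804e-02, -9.99393804e-01,  2.57298400e-02,
        -1.64853853e+01],
       [ 9.95717630e-01,  2.56524322e-02,  8.88164027e-02,
        -5.70371628e+02],
       [-8.94225955e-02,  2.35367259e-02,  9.95715633e-01,
        -1.07813566e+03],
       [ 0.00000000e+00,  0.00000000e+00,  0.00000000e+00,
         1.00000000e+00]])}
side {'fx': 379.0826206507991, 'fy': 379.0826206507991, 'cx': 322.5856609167705, 'cy': 193.49909059291267, 'distortion': array([-0.05740842,  0.        ,  0.        ,  0.        ,  0.        ]), 'view': array([[-9.99981006e-01,  4.12001654e-03,  4.58401611e-03,
         5.50578442e+02],
       [ 1.34081908e-03, -5.80515405e-01,  8.14248160e-01,
        -6.56994079e+01],
       [ 6.01580786e-03,  8.14238841e-01,  5.80498855e-01,
        -9.18768683e+02],
       [ 0.00000000e+00,  0.00000000e+00,  0.00000000e+00,
         1.00000000e+00]])}
{'fx': 300.9
[... 505 characters left out ...]

         1.00000000e+00]])}
{'t': 0.1, 'joint_pos': array([-1.03590498e+00,  3.59306909e-01,  1.11703607e-02, -3.02793005e-04,
       -1.22407598e+00, -2.88096174e-01]), 'qvel': array([-0.00029227, -0.00235962,  0.00120125,  0.00086522,  0.00143387,
        0.00189143]), 'tau': array([ 1.83101965e-03, -5.84164381e+01,  2.93755603e+01,  7.01540351e+00,
        1.01729447e-02, -6.21531558e-05]), 'tcp_pos': array([ 164.77260881, -654.14764254,  225.73145435]), 'eef_rot': array([-1.23033475e-01,  9.92402258e-01,  7.05928893e-04, -1.52757367e-04]), 'contact_force': array([ 1.26435212,  0.23989687, -0.57994893]), 'moment': array([ 0.0040401 , -0.00450762,  0.01364161]), 'width': 87.7415928389851}
```

View pics/top0.png

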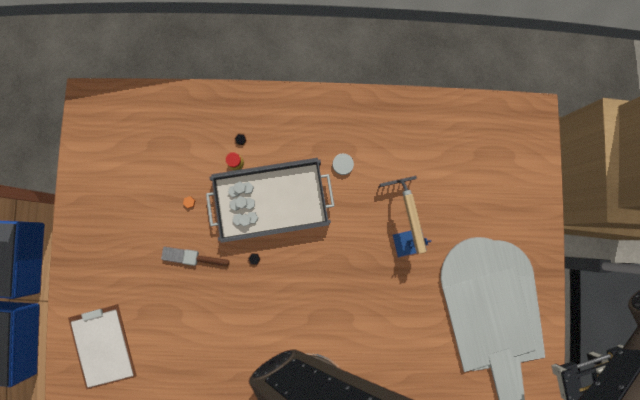

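View pics/side0.png

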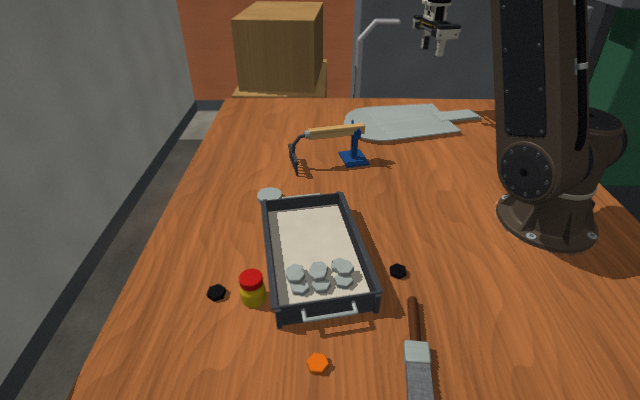

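The top view shows the tray centred near (270,200). The heap is at its left end, around (242,203). The rake handle runs from (407,192) to (421,251), and the rest is at (408,243). The slugs at (240,139), (189,202) and (254,259) are the look-alikes.

```bash
cat > h.py <<'E'
import numpy as np, cv2
from plant import bot
from scipy.spatial.transform import Rotation as R
def cam(n,st=None):
    c=bot.get_calibration(n); K=np.array([[c['fx'],0,c['cx']],[0,c['fy'],c['cy']],[0,0,1]])
    if n=="wrist":
        T=np.eye(4); T[:3,:3]=R.from_quat(st['eef_rot']).as_matrix(); T[:3,3]=st['tcp_pos']; T=T@c['T_tool_cam']
    else: T=np.linalg.inv(c['view'])
    return K,np.array(c['distortion']),T
def ray(n,px,z,st=None):
    K,d,T=cam(n,st); p=cv2.undistortPoints(np.float64(px).reshape(-1,1,2),K,d)[:,0]
    v=np.c_[p[:,0],-p[:,1],-np.ones(len(p))]@T[:3,:3].T; o=T[:3,3]
    return o+v*((z-o[2])/v[:,2])[:,None]
def proj(n,P,st=None):
    K,d,T=cam(n,st); P=np.atleast_2d(np.float64(P)); q=(P-T[:3,3])@T[:3,:3]
    return cv2.projectPoints(q*[1,-1,-1],np.zeros(3),np.zeros(3),K,d)[0][:,0]
def down(yaw): # tool z down, tool x along world yaw
    return (R.from_euler('z',yaw)*R.from_euler('x',np.pi)).as_quat()
E
python3 - <<'E'
from h import *
np.set_printoptions(precision=1,suppress=True)
im=cv2.imread('pics/top0.png'); hsv=cv2.cvtColor(im,cv2.COLOR_BGR2HSV)
# plate (pale, low sat, bright)
m=((hsv[...,2]>150)&(hsv[...,1]<60)).astype(np.uint8); m[:150]=0;m[260:]=0;m[:,:215]=0;m[:,325:]=0
cs=cv2.findContours(m,0,2)[0]; c=max(cs,key=cv2.contourArea); r=cv2.minAreaRect(c); print('plate',r); 
b=ray('top',cv2.boxPoints(r),24); print(b, np.linalg.norm(np.diff(b,axis=0),axis=1))
m=((hsv[...,2]<90)&(hsv[...,1]<120)).astype(np.uint8); m[:150]=0;m[250:]=0;m[:,:200]=0;m[:,335:]=0
cs=cv2.findContours(m,0,2)[0]; c=max(cs,key=cv2.contourArea); h=cv2.convexHull(c); r=cv2.minAreaRect(h);print('tray',r)
print(cv2.approxPolyDP(h,5,True)[:,0].tolist())
b=ray('top',cv2.boxPoints(r),52); print(b,np.linalg.norm(np.diff(b,axis=0),axis=1),b.mean(0))
# rake
print('handle ends',ray('top',[[407,192],[421,251]],114))
m=((hsv[...,0]>14)&(hsv[...,0]<24)&(hsv[...,2]>170)).astype(np.uint8); m[:180]=0;m[260:]=0;m[:,:395]=0;m[:,435:]=0
cs=cv2.findContours(m,0,2)[0]; c=max(cs,key=cv2.contourArea); r=cv2.minAreaRect(c);print(r,ray('top',cv2.boxPoints(r),114))
a=cv2.resize(im[140:270,190:440],None,fx=3.2,fy=3.2,interpolation=2); cv2.imwrite('pics/crop0.png',a)
E
```

```text
plate ((268.94696044921875, 203.1685028076172), (51.583900451660156, 99.8499984741211), 80.90972137451172)
[[607.8 289.4  24. ]
 [662.8  -2.1  24. ]
 [511.6 -29.7  24. ]
 [458.  258.5  24. ]] [296.6 153.7 293.1]
tray ((269.1803894042969, 199.40469360351562), (69.81946563720703, 111.45646667480469), 81.32682800292969)
[[319, 161], [328, 224], [219, 240], [211, 178]]
[[639.7 304.   52. ]
 [697.7 -14.6  52. ]
 [497.4 -49.3  52. ]
 [441.6 264.4  52. ]] [323.9 203.3 318.6] [569.1 126.1  52. ]
handle ends [[ 592.9 -257.2  114. ]
 [ 432.1 -296.5  114. ]]
((415.7353515625, 222.9412078857422), (59.90629577636719, 7.276068687438965), 75.96376037597656) [[ 585.1 -251.4  114. ]
 [ 590.5 -271.2  114. ]
 [ 432.  -311.9  114. ]
 [ 426.9 -292.3  114. ]]
```

View pics/crop0.png

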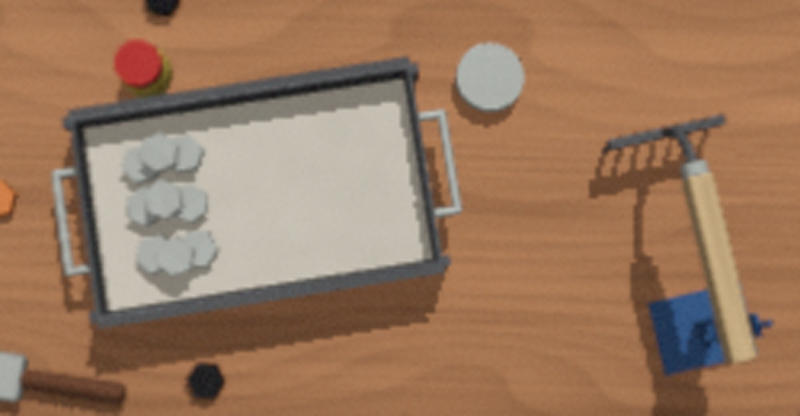

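The crop shows the heap as three columns along tray y: two slugs on the plate and one on top in each. The rake is clear. Its grip point should be near (556,-270) with yaw about 14.4°. I'll check reach next, then go above it.

```bash
cat >> h.py <<'E'
TC=np.array([569.,126.]); TY=np.deg2rad(100.2)
def tr(x,y): # tray xy -> world xy
    c,s=np.cos(TY),np.sin(TY); return TC+[c*x-s*y,s*x+c*y]
def totray(p):
    c,s=np.cos(TY),np.sin(TY); d=np.atleast_2d(p)[:,:2]-TC; return np.c_[c*d[:,0]+s*d[:,1],-s*d[:,0]+c*d[:,1]]
E
python3 - <<'E'
from h import *
np.set_printoptions(precision=2,suppress=True)
c=np.array([[210.9,175],[318.4,159.4],[329.4,223.75],[220.3,240.6]])
w=ray('top',c,52);print(w,w.mean(0),np.linalg.norm(np.roll(w,1,0)-w,axis=1))
v=(w[0]+w[3]-w[1]-w[2])/2;print('yaw',np.rad2deg(np.arctan2(v[1],v[0])))
ry=np.deg2rad(14.45)
for off in(0,np.pi):
    print(off,bot.solve_ik([556,-269.5,81],down(ry+off)))
    for tx in(140,0,-140):
        for ty in (-30,30):
            for o in (0,np.pi):
                p=tr(tx-80*np.cos(o),ty); print(tx,ty,'push' if o else 'pull',bot.solve_ik([*p,105],down(TY+off+o)))
bot.move_ptp([556,-269.5,200],down(ry+np.pi) if bot.solve_ik([556,-269.5,200],down(ry)) is None else down(ry))
s=bot.read_state(); im=bot.camera('wrist'); cv2.imwrite('pics/w1.png',im[:,:,::-1]); print(s['t'],s['tcp_pos'],s['joint_pos'],s['contact_force'])
print(proj('wrist',[[588,-261.3,114],[429.5,-302,114],[556,-269.5,114],[633,-249,0]],s))
E
```

```text
[[634.88 297.71  52.  ]
 [689.06 -13.05  52.  ]
 [502.44 -48.85  52.  ]
 [446.54 261.86  52.  ]] [568.23 124.42  52.  ] [191.73 315.45 190.02 315.7 ]
yaw 100.04400087403857
0 [-0.14  0.39 -0.3   0.   -0.88  1.96]
140 -30 pull [ 0.63  0.37 -0.27  0.   -0.93  2.69]
140 -30 push [ 0.85  0.43 -0.18  0.   -0.97 -0.67]
140 30 pull [ 0.68  0.28 -0.41  0.   -0.88  2.64]
140 30 push [ 0.92  0.35 -0.31  0.   -0.92 -0.74]
0 -30 pull [ 0.4   0.36 -0.28  0.   -0.93  2.92]
0 -30 push [ 0.66  0.37 -0.27  0.   -0.93 -0.48]
0 30 pull [ 0.43  0.27 -0.41  0.   -0.88  2.89]
0 30 push [ 0.71  0.28 -0.4   0.   -0.89 -0.53]
-140 -30 pull None
-140 -30 push [ 0.44  0.36 -0.28  0.   -0.93 -0.26]
-140 30 pull None
-140 30 push [ 0.47  0.27 -0.42  0.   -0.88 -0.29]
3.141592653589793 [-0.14  0.39 -0.3  -0.   -0.88 -1.18]
140 -30 pull [ 0.63  0.37 -0.27  0.   -0.93 -0.45]
140 -30 push [ 0.85  0.43 -0.18  0.   -0.97  2.47]
140 30 pull [ 0.68  0.28 -0.41  0.   -0.88 -0.5 ]
140 30 push [ 0.92  0.35 -0.31  0.   -0.92  2.4 ]
0 -30 pull [ 0.4   0.36 -0.28  0.   -0.93 -0.22]
0 -30 push [ 0.66  0.37 -0.27  0.   -0.93  2.66]
0 30 pull [ 0.43  0.27 -0.41  0.   -0.88 -0.25]
0 30 push [ 0.71  0.28 -0.4   0.   -0.89  2.61]
-140 -30 pull [ 0.17  0.4  -0.22  0.   -0.95  0.01]
-140 -30 push [ 0.44  0.36 -0.28  0.   -0.93  2.88]
-140 30 pull [ 0.17  0.32 -0.35  0.   -0.9   0.01]
-140 30 push [ 0.47  0.27 -0.42  0.   -0.88  2.85]
2.0833 [ 555.77 -269.98  200.03] [-0.14  0.28 -0.16  0.   -1.13  1.96] [-0.56  0.31  0.26]
[[317.56 164.17]
 [317.49 331.94]
 [317.52 202.82]
 [316.71 107.07]]
```

View pics/w1.png

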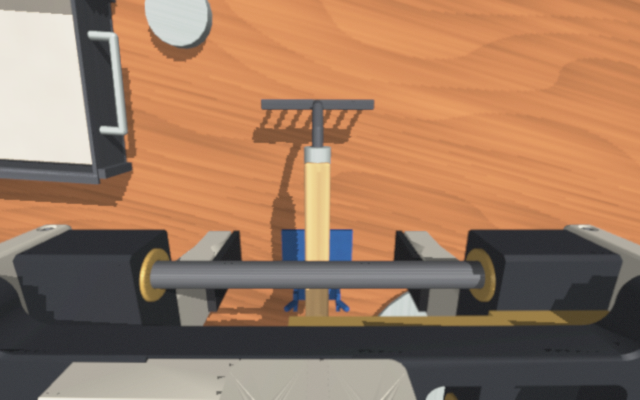

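The wrist view confirms the estimate: the handle's front edge is at (317,163) and the head bar is centred at x=317. The pull strokes need the other half-turn of the wrist, so I'll grip that way.

```bash
sed -i 's/569.,126./568.6,125.2/;s/100.2/100.1/' h.py
python3 - <<'E'
from h import *
np.set_printoptions(precision=2,suppress=True)
q=down(np.deg2rad(14.45)+np.pi)
bot.move_ptp([556,-269.5,140],q); bot.move_gripper(50)
bot.line_to([556,-269.5,81],150)
s=bot.read_state();print(s['t'],s['tcp_pos'],s['contact_force'])
bot.move_gripper(15,55)
s=bot.read_state();print(s['t'],s['width'],s['tcp_pos'],s['contact_force'])
bot.line_to([556,-269.5,190],150)
s=bot.read_state();print(s['t'],s['width'],s['contact_force'],s['moment'])
# carry to above behind-heap
p=tr(139-80,0); Q=down(TY+np.pi)
bot.move_ptp([*p,190],Q)
s=bot.read_state();print(s['t'],s['width'],s['tcp_pos'],s['contact_force'],s['moment'])
cv2.imwrite('pics/w2.png',bot.camera('wrist')[:,:,::-1]);t=bot.camera('top');sd=bot.camera('side')
cv2.imwrite('pics/t2.png',np.hstack([cv2.resize(t[120:280,180:380],(400,320)),cv2.resize(sd[170:330,220:420],(400,320))])[:,:,::-1])
E
```

```text
6.15 [ 556.28 -269.72   81.29] [ 0.72 -0.45  0.84]
6.725 21.566282537155015 [ 556.2  -269.49   81.46] [-0.85  0.85  4.18]
7.6 21.675204980062826 [-0.1  -0.21 -3.26] [ 0.02 -0.04  0.02]
9.2583 21.68659601719634 [558.45 182.42 189.89] [ 0.16 -0.55 -2.06] [ 0.07  0.1  -0.03]
```

View pics/t2.png

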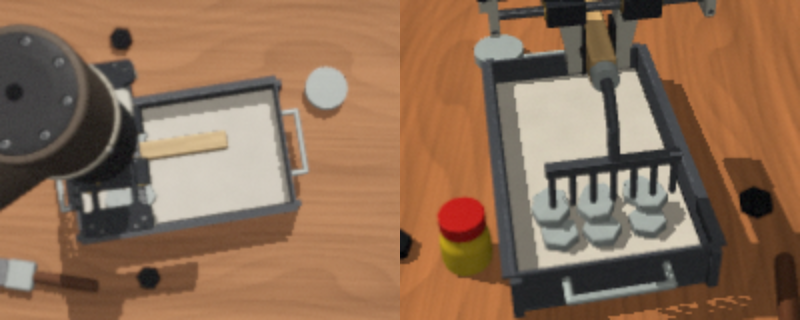

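The side view shows the rake level and above the heap, with its teeth across all three columns. I'll check the column positions, then lower behind the heap by feel.

```bash
cat >> h.py <<'E'
def fz(n=3):
    v=[]
    for _ in range(n): v.append(bot.read_state()['contact_force']); bot.pause(.02)
    return np.mean(v,0)
def to(x,y,z,v=80,off=0,pull=True): # teeth at tray x,y; z = nominal teeth z (world); tool TCP = z+81
    o=0 if pull else np.pi
    bot.line_to([*tr(x-80*np.cos(o),y),z+81],v)
E
python3 - <<'E'
from h import *
np.set_printoptions(precision=1,suppress=True)
f=lambda a:np.array(a)/3.2+[190,140]
print('tops',totray(ray('top',f([[158,153],[163,200],[175,255]]),48)))
print('rear',totray(ray('top',f([[135,165],[140,207],[150,255]]),36)))
print('front',totray(ray('top',f([[188,155],[193,205],[203,248]]),36)))
f0=np.mean([fz(5)],0)[0];print('air',f0)
to(139,0,45,120); print(bot.read_state()['t'],fz())
z=34.
to(139,0,z,60)
base=fz(); print('base',base)
while z>14:
    f=fz(3)-base
    if f[2]>2.5: break
    z-=1; to(139,0,z,40)
s=bot.read_state();print('touch',z,f,s['tcp_pos'],s['t'],s['width'])
open('z0','w').write(f"{z} {base[2]}")
E
```

```text
tops [[ 82.  -46.6]
 [ 83.3  -3.5]
 [ 79.3  47.2]]
rear [[106.1 -40.5]
 [106.8  -1.6]
 [103.6  43.1]]
front [[ 56.9 -42.4]
 [ 58.7   3.8]
 [ 55.1  44. ]]
air -0.050097987744001336
10.175 [-0.3  0.4 -2.2]
base [-0.2  0.4 -2.3]
touch 25.0 [-0.3 -1.5  3.3] [558.5 183.2 106.4] 13.3583 21.415182974338542
```

Run:
```python
from h import *
np.set_printoptions(precision=1,suppress=True)
z,b=map(float,open('z0').read().split())
x=139.; sl=0; L=[]
z-=.3
while x>-18:
    dx=min(8,x+18); x-=dx
    to(x,0,z+sl*dx,50)
    z+=sl*dx
    f=fz(2)-[0,0,b]; e=np.clip((f[2]-5)/6,-.6,.8)
    L.append((x,z,*f)); z+=e*.8; sl+=np.clip(e*.15/8,-.01,.01); sl=np.clip(sl,-.04,.04)
    if f[2]>13: to(x,0,z+.5,40); z+=.5
for l in L: print(np.array(l))
s=bot.read_state();print(s['t'],s['width'],s['tcp_pos'],sl)
open('z1','w').write(f"{z} {b}")
cv2.imwrite('pics/w3.png',bot.camera('wrist')[:,:,::-1]);t=bot.camera('top');sd=bot.camera('side')
cv2.imwrite('pics/t3.png',np.hstack([cv2.resize(t[120:280,180:380],(400,320)),cv2.resize(sd[170:330,220:420],(400,320))])[:,:,::-1])
```

```text
[131.   24.7   0.4  -0.2   4.4]
[123.   24.6  -0.2  -0.1   5.3]
[115.   24.6   0.    3.    4.8]
[107.   24.6  -0.5   4.1   3.2]
[99.  24.3 -0.4  3.9  3.1]
[91.  23.9 -0.6  3.9  3.9]
[83.  23.6 -1.7  3.5  3. ]
[75.  23.2 -0.4  4.1  2.7]
[67.  22.6 -0.8  3.5  3. ]
[59.  22.1 -1.   3.2  3.3]
[51.  21.5 -0.8  3.7  2.9]
[43.  20.9 -0.9  3.6  2.8]
[35.  20.3 -0.9  3.5  3.6]
[27.  19.8 -0.6  3.6  3.3]
[19.  19.3 -0.5  3.9  3.1]
[11.  18.7 -1.   3.6  3.1]
[ 3.  18.1 -0.9  4.2  2.5]
[-5.  17.5 -0.3  4.   2.9]
[-13.   16.9  -0.5   4.1   3.3]
[-18.   16.4  -0.6   4.2   2.7]
20.1333 21.799886050517255 [585.8  28.8  97.5] -0.04
```

View pics/t3.png

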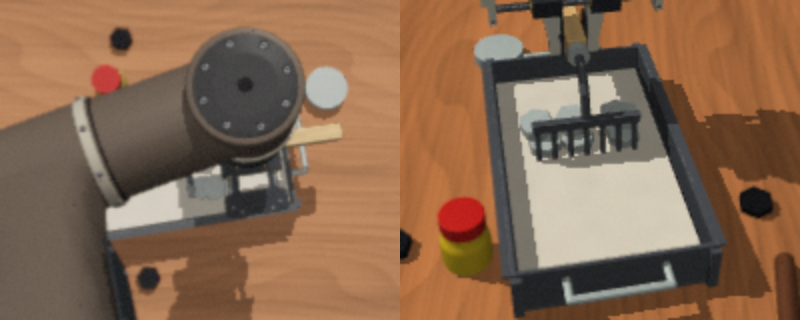

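The teeth kept about 3 N on the plate for the whole stroke and ended past the middle. The side view shows the slugs gathered ahead of the teeth. Next I'll look at the wrist picture to see whether any are still stacked.

View pics/w3.png

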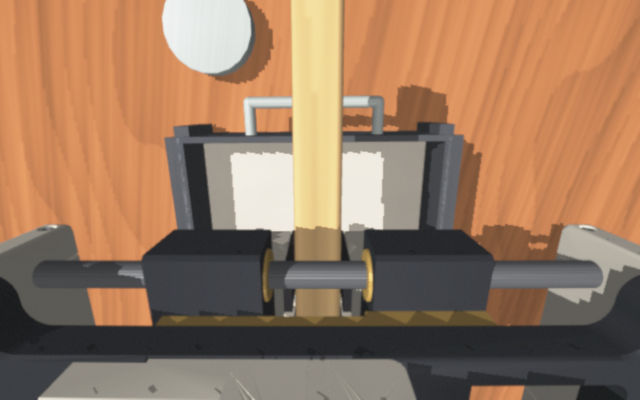

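Run:
```python
from h import *
z,b=map(float,open('z1').read().split())
to(-13,0,z+.5,80); to(-13,0,z+75,150); to(-80,0,z+85,200)
s=bot.read_state();print(s['t'],s['tcp_pos'])
sd=bot.camera('side');cv2.imwrite('pics/s4full.png',sd[:,:,::-1])
cv2.imwrite('pics/s4.png',cv2.resize(sd[180:330,240:400],(800,750),interpolation=2)[:600,:,::-1])
```

```text
21.675 [595.95659455 -33.17674557 180.6786025 ]
```

View pics/s4.png

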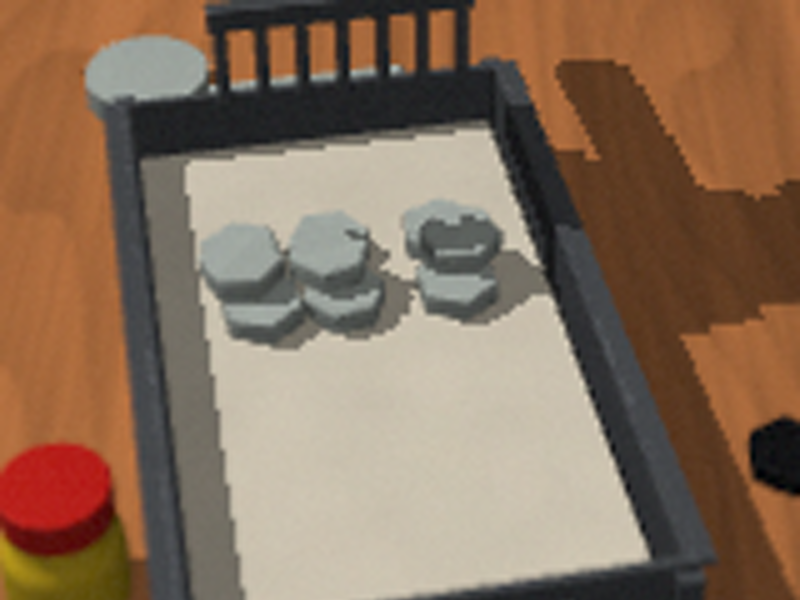

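The side view shows all nine slugs moved: two rows on the plate, with three slugs still riding on top. My plan:
1. Push the bottom rows partway back, with the teeth just off the plate.
2. Sweep the top three forward into the bare third.

Run:
```python
from h import *
np.set_printoptions(precision=1,suppress=True)
f=lambda a:np.array(a)/5+[240,180]
print('top far edges',totray(ray('side',f([[240,222],[330,210]]),44)).round(),'col3 far',totray(ray('side',f([[440,200]]),32)).round())
to(-118,0,60,150); to(-118,0,22,80); b=fz()
z=22.
while z>8:
    ff=fz(2)-b
    if ff[2]>2.2: break
    z-=1; to(-118,0,z,40)
print('touch',z,ff,bot.read_state()['t'])
sl=(24.7-z)/(139+118); zc=z+4
L=[];x=-118
while x<12:
    dx=min(26,12-x); x+=dx
    to(x,0,zc+sl*(x+118),60); L.append((x,*(fz(2)-b)))
    if abs(L[-1][3])>9: print('HIGH',L[-1]); break
print(np.array(L)); zz=zc+sl*(x+118)
to(x-5,0,zz,80); to(x-5,0,zz+75,150); to(-80,0,100,200)
s=bot.read_state();print(s['t'],s['tcp_pos'],sl); open('z2','w').write(f"{z} {sl}")
sd=bot.camera('side')
cv2.imwrite('pics/s5full.png',sd[:,:,::-1]);cv2.imwrite('pics/s5.png',cv2.resize(sd[200:320,240:400],(800,600),interpolation=2)[:,:,::-1])
```

```text
top far edges [[-67. -48.]
 [-69.  -7.]] col3 far [[-81.  45.]]
touch 15.0 [-1.1 -3.8  7. ] 24.9417
[[-92.   -0.8  -0.6  -0.4]
 [-66.   -0.8  -1.1  -1. ]
 [-40.   -0.8  -0.5  -0.9]
 [-14.   -0.2  -0.8  -1.2]
 [ 12.   -1.   -0.9  -1.7]]
29.5167 [596.  -33.1 179.7] 0.0377431906614786
```

View pics/s5.png

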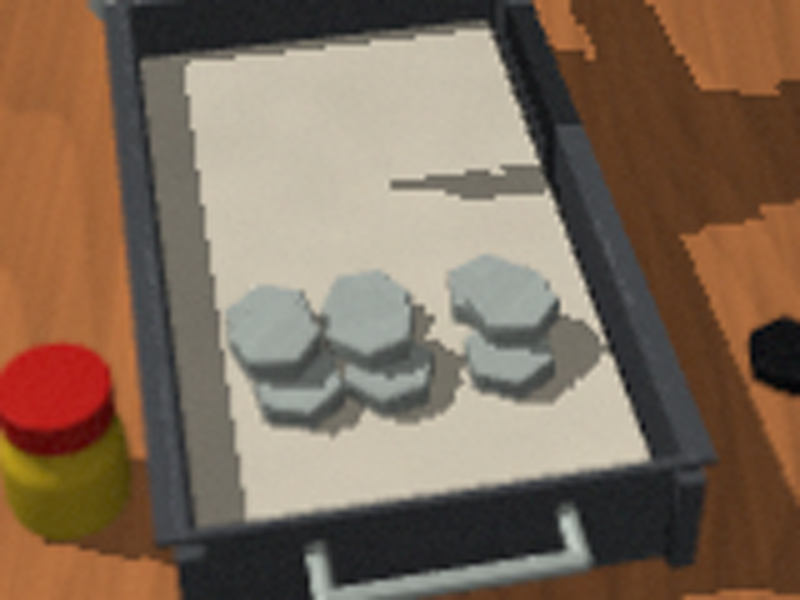

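Run:
```python
from h import *
np.set_printoptions(precision=1,suppress=True)
f=lambda a:np.array(a)/5+[240,200]
print('tops c',totray(ray('side',f([[274,323],[368,310],[512,295]]),46)))
print('tops near edge',totray(ray('side',f([[275,365],[375,357],[515,328]]),46)))
print('bottom near edge',totray(ray('side',f([[305,412],[392,400],[513,385]]),34)), 'col3 far',totray(ray('side',f([[487,255]]),38)))
```

```text
tops c [[ 57.6 -47.7]
 [ 57.1 -10.7]
 [ 59.   46.5]]
tops near edge [[ 79.3 -50. ]
 [ 81.9 -12. ]
 [ 76.5  43.8]]
bottom near edge [[ 93.8 -40.9]
 [ 93.6  -7.5]
 [ 94.4  39.4]] col3 far [[27.2 43.5]]
```

The tops are centred at x≈57 and the rows at about 36 and 70. Next steps:
1. Sweep the tops off over the -x edge, with the teeth 17 mm above the plate.
2. Push all three rows towards the heap end, with the teeth just off the plate.
3. Pull only the two left columns (y ≥ -25) forward with an offset stroke, so every third is filled.

```bash
cat >> h.py <<'E'
def plate(x): return 15.3+.0377*(x+118)
E
python3 - <<'E'
from h import *
np.set_printoptions(precision=1,suppress=True)
to(88,0,85,250); b=fz(2)
to(88,0,plate(88)+23,120); h=17.; to(88,0,plate(88)+h,40); f=fz(2)-b; print('down',f)
if f[2]>2.5: h+=2.5
L=[]; x=88
while x>2:
    dx=min(22,x-2); x-=dx; to(x,0,plate(x)+h,90); f=bot.read_state()['contact_force']-b; L.append((x,*f))
    if np.abs(f).max()>10: print('HIGH'); break
print(np.array(L),h)
to(x,0,plate(x)+45,150)
sd=bot.camera('side'); cv2.imwrite('pics/s6full.png',sd[:,:,::-1])
to(-66,0,plate(-66)+40,200); to(-66,0,plate(-66)+5,100); b2=fz(2);print('low',b2-b)
L=[]; x=-66
while x<12:
    dx=min(20,12-x); x+=dx; to(x,0,plate(x)+4.5,80); f=bot.read_state()['contact_force']-b; L.append((x,*f))
    if np.abs(f).max()>10: print('HIGH'); break
print(np.array(L))
to(x-5,0,plate(x)+5,80); to(x-5,0,90,180); to(-80,0,100,250)
s=bot.read_state();print(s['t'])
sd=bot.camera('side')
cv2.imwrite('pics/s7full.png',sd[:,:,::-1]);cv2.imwrite('pics/s7.png',cv2.resize(sd[200:320,240:400],(800,600),interpolation=2)[:,:,::-1])
E
```

```text
down [-0.5 -0.   1. ]
[[66.  -1.   0.7  3.5]
 [44.   0.3  2.2  0.6]
 [22.  -0.2 -0.3  0.5]
 [ 2.  -0.1 -0.1 -0.1]] 17.0
low [-0.3  0.5  0.8]
[[-46.    0.2   0.1   0.5]
 [-26.   -0.4  -0.1   0.6]
 [ -6.   -0.4  -0.    0.1]
 [ 12.   -1.   -0.4  -0.5]]
37.025
```

View pics/s7.png

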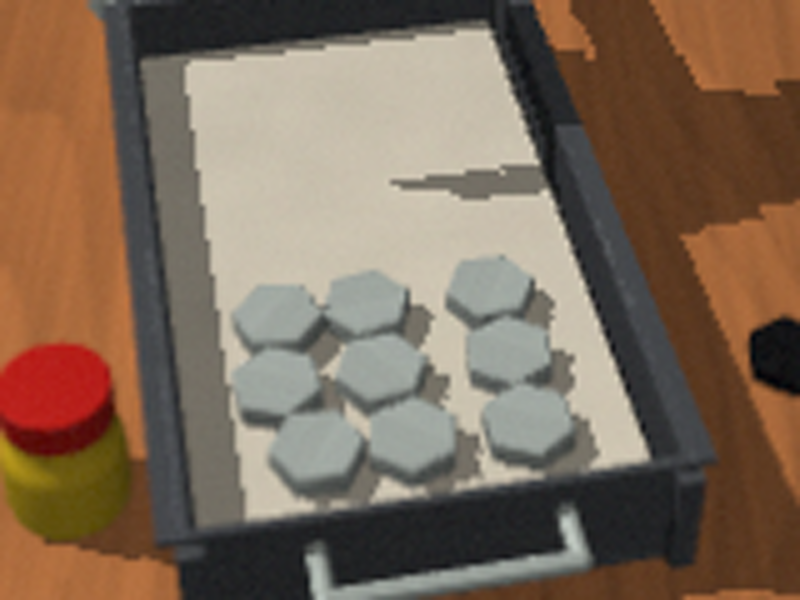

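All nine now lie flat in a 3×3 layer. I'll measure the columns before the offset pull.

Run:
```python
from h import *
np.set_printoptions(precision=1,suppress=True)
f=lambda a:np.array(a)/5+[240,200]
print(totray(ray('side',f([[318,448],[276,382],[277,315],[412,436],[382,368],[367,301],[528,421],[508,350],[490,288]]),34)))
print('near edges',totray(ray('side',f([[318,490],[412,474],[528,460]]),34)))
```

```text
[[111.8 -38.5]
 [ 77.  -49.8]
 [ 41.9 -45.1]
 [112.3  -3.2]
 [ 77.   -8.6]
 [ 40.5  -8.5]
 [112.9  41. ]
 [ 76.4  41.5]
 [ 42.1  41.7]]
near edges [[131.1 -41.2]
 [129.9  -6.4]
 [131.   36.8]]
```

Boundary between columns 1 and 2 is near y=-21. I'll pull at offset +30 and yaw the rake slightly once it's moving, so column 1 is spared.

```bash
cat >> h.py <<'E'
def toy(x,y,z,yaw,v): # teeth at tray x,y with rake yaw rel. to tray (rad)
    p=tr(x-80*np.cos(yaw),y-80*np.sin(yaw)); bot.line_to([*p,z+81],v,down(TY+yaw+np.pi))
E
python3 - <<'E'
from h import *
np.set_printoptions(precision=1,suppress=True)
Y=-np.deg2rad(15)
to(141,30,90,300); b=fz(2); to(141,30,plate(141)+14,150); to(141,30,plate(141)+3.5,60); f=fz(2)-b; print('down',f)
L=[]
def step(x,y,yaw,v=70):
    toy(x,y,plate(x)+3.5,yaw,v); f=bot.read_state()['contact_force']-b; L.append((x,*f)); return np.abs(f).max()
if np.abs(f).max()<4:
  step(133,31.5,Y/2,50); step(126,33,Y,50); x=126
  while x>14:
    dx=min(28,x-14); x-=dx
    if step(x,33,Y,90)>10: print('HIGH'); break
  toy(x+5,33,plate(x)+4,Y,80); toy(x+5,33,90,Y,180); toy(-80,0,100,0,250)
print(np.array(L)); s=bot.read_state();print(s['t'],s['tcp_pos'])
sd=bot.camera('side')
cv2.imwrite('pics/s8full.png',sd[:,:,::-1]);cv2.imwrite('pics/s8.png',cv2.resize(sd[200:320,240:400],(800,600),interpolation=2)[:,:,::-1])
E
```

```text
down [ 0.8 -1.6  0.1]
[[133.    0.3   0.3   1.6]
 [126.    0.9   0.7   2.6]
 [ 98.    1.3  -2.9   8.9]
 [ 70.    0.2  -3.    8.3]
 [ 42.    0.6  -3.    9.2]
 [ 14.    1.   -3.1   9.2]]
42.9 [595.5 -33.  178.6]
```

View pics/s8.png

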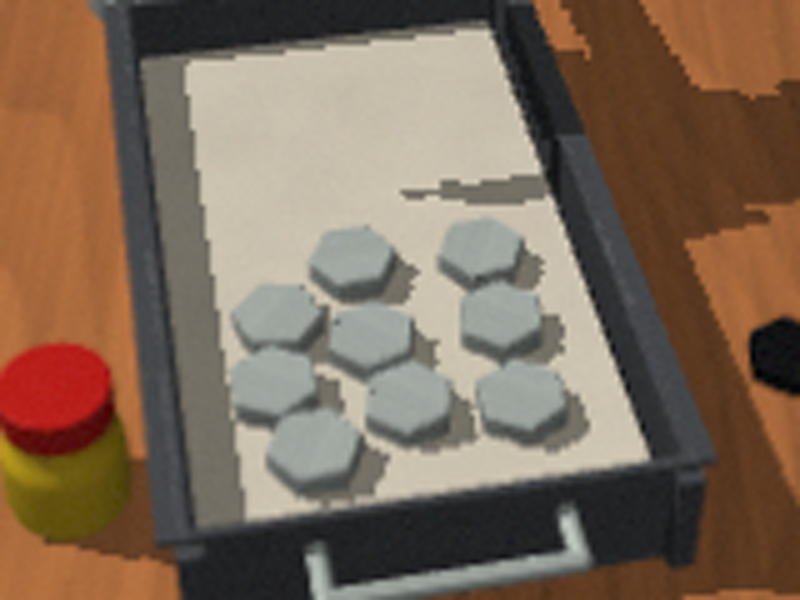

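This pull moved the two columns only about 20 mm. The rake had pitched up in the grip, so the teeth rode over the slugs (z force about 9 N). The layer is still flat. I'll repeat the stroke with the teeth on the plate by feel, as in the main stroke.

Run:
```python
from h import *
np.set_printoptions(precision=1,suppress=True)
Y=-np.deg2rad(15); X0=124
rf=lambda: bot.read_state()['contact_force']
to(X0,31,75,300); to(X0,31,38,150); bot.pause(.05); b=fz(2)
z=38.; f=b*0
while z>8:
    f=rf()-b
    if f[2]>2.2: break
    z-=3 if z>23 else 1.2; to(X0,31,z,60)
print('touch z',z,f,'plate',plate(130),bot.read_state()['t'])
if z<22:
  L=[]; x=X0; yaw=0; y=31
  z-=.2
  while x>12 and bot.read_state()['t']<51:
    dx=min(7 if x>108 else 11,x-12); x-=dx; z-=.045*dx; yaw=max(Y,yaw-np.deg2rad(7.5)); y=min(33,y+1)
    toy(x,y,z,yaw,70); f=fz(1)-b; L.append((x,z,*f)); z+=np.clip((f[2]-4.5)/6,-.7,.9)
    if f[2]>14: print('HIGH'); break
  print(np.array(L))
  toy(x+5,y,z+1,yaw,80); toy(x+5,y,80,yaw,200)
else: to(X0,31,80,200)
toy(-80,0,105,0,300)
s=bot.read_state();print(s['t'],s['tcp_pos'])
sd=bot.camera('side'); cv2.imwrite('pics/s9full.png',sd[:,:,::-1]);cv2.imwrite('pics/s9.png',cv2.resize(sd[190:320,240:400],(738,600),interpolation=2)[:,:,::-1])
# numeric look: slug = grey vs warm plate
c=sd[195:320,240:400].astype(int); m=((c[...,0]-c[...,2]<8)&(c.min(2)>125)).astype(np.uint8)
n,l,st,ce=cv2.connectedComponentsWithStats(cv2.erode(m,np.ones((3,3),np.uint8)))
for i in range(1,n):
    if st[i,4]>15: print(st[i,4],ce[i]+[240,195],totray(ray('side',[ce[i]+[240,195]],34))[0])
```

```text
touch z 12.200000000000006 [-0.6 -2.9  7.2] plate 24.6496 47.775
[[117.   11.7   0.7  -0.3   3.9]
 [110.   11.3  -0.1   0.1   3. ]
 [103.   10.7  -0.5   0.1   5.6]
 [ 92.   10.4  -0.4   0.3   5.3]
 [ 81.   10.   -0.1   1.3   5.3]
 [ 70.    9.7  -1.4   0.4   5.3]
 [ 59.    9.3  -0.7   0.7   4.9]
 [ 48.    8.9  -1.6   1.1   4.9]
 [ 37.    8.5  -0.4   1.2   5. ]
 [ 26.    8.   -0.7   0.9   5.1]]
52.3417 [595.7 -33.2 183.7]
61 [268.  196.1] [-195.8  -84.2]
52 [329.9 228.9] [-47.8  42.8]
70 [296.8 234.4] [-42.3 -31.7]
63 [333.3 240.7] [-8.8 42.4]
80 [304.6 244.4] [ -8.3 -19.5]
84 [318.6 250.5] [15.1  6.5]
91 [335.9 251.8] [24.9 41.1]
98 [294.6 261.7] [ 38.  -46.1]
112 [291.6 274.8] [ 71.8 -56.1]
132 [300.8 287.1] [105.  -42.8]
20 [306.6 317.3] [173.3 -42. ]
```

The numeric look puts the two farthest slugs at about x=-45 to -50, right at the third boundary. It is t=52.3 s, so there's time for one short nudge of about 25 mm from the spot behind them that I know is free. Then I'll take the rake home, loosening the grip at the rest so the pitched rake levels itself.

Run:
```python
from h import *
np.set_printoptions(precision=1,suppress=True)
Y=-np.deg2rad(15); T=lambda k:L.append((k,round(bot.read_state()['t'],2),bot.read_state()['contact_force'].round(1)))
L=[]
toy(31,33,32,Y,300); T('over'); toy(31,33,9.2,Y,90); T('low')
toy(3,33,8.1,Y,90); T('pulled'); toy(5,33,66,Y,220); T('up')
h=[556,-269.5]; q=down(np.deg2rad(14.45)+np.pi)
bot.move_ptp([*h,140],q); T('above')
bot.line_to([*h,98],120); T('saddle')
bot.move_gripper(15,12); bot.line_to([*h,81.5],70); T('down')
bot.move_gripper(60); T('open'); 
bot.line_to([*h,150],220); T('clear')
for l in L: print(*l)
sd=bot.camera('side'); cv2.imwrite('pics/s10full.png',sd[:,:,::-1])
cv2.imwrite('pics/s10.png',cv2.resize(sd[100:325,220:420],(533,600),interpolation=2)[:,:,::-1])
```

```text
over 53.02 [ 0.2  0.1 -2.1]
low 53.42 [ 0.6  0.7 -2.2]
pulled 53.88 [ 0.9 -0.3 -2. ]
up 54.3 [-0.   0.5 -2.9]
above 55.5 [ 1.1 -0.5 -2.4]
saddle 56.0 [ 0.6  0.4 -1.8]
down 56.6 [-0.   0.  -1.7]
open 57.42 [-0.8  0.5  0.2]
clear 57.88 [ 0.6  0.5 -1.1]
```

View pics/s10.png

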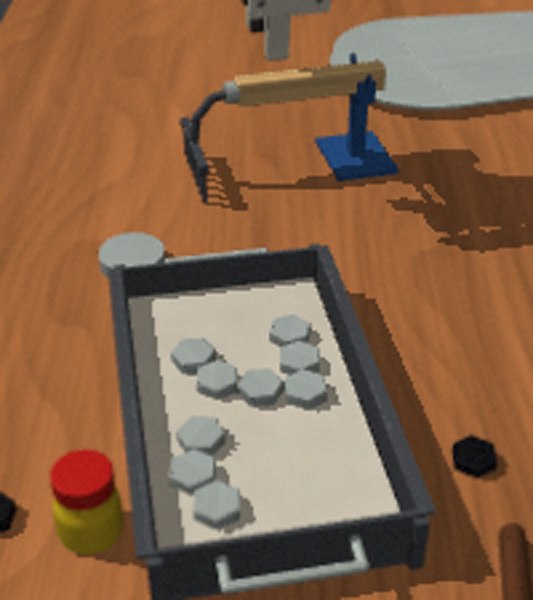

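The side view shows the rake back in its rest and all nine slugs flat in a single layer. I'll do a last numeric check of the thirds, then hand in.

Run:
```python
from h import *
np.set_printoptions(precision=1,suppress=True)
p=np.array([[290,328],[193,353],[300,354],[217,377],[260,384],[305,386],[202,433],[193,467],[218,502]])*[200/533,225/600]+[220,100]
w=totray(ray('side',p,30)); 
print(np.array([totray(ray('side',[a],plate(b[0])+12))[0] for a,b in zip(p,w)]))
bot.close_job(); print(bot.read_state()['t'])
```

```text
[[-73.9  45.6]
 [-55.6 -39.8]
 [-38.3  47. ]
 [-22.  -24.3]
 [ -7.4   8.2]
 [  1.5  42.8]
 [ 39.5 -44. ]
 [ 73.2 -54.7]
 [109.5 -41.5]]
the job is handed in; nothing more can be done
the job is handed in; nothing more can be done
```

I raked the slugs out into a single flat layer, put the rake back in its rest and handed the job in at about 58 s of the 61 s allowed. One of the two slugs in the bare-end third is only just past its mark.

- **Main stroke:** the teeth felt their way down behind the heap, then ran to 18 mm past the middle with about 3–5 N on the plate at every check.
- **Spreading:** I pushed the rows back towards the heap end, swept the top three off them, then pulled two columns forward along the tray.
- **Final check (side camera):** all nine lie flat, with 2 in the heap third, 5 in the middle and 2 in the bare-end third. The close one is at x ≈ -56 mm and the mark is at -50, a margin similar to the measuring error.
- **Rake:** it is in its rest with the teeth standing on the bench, judged by eye from the side picture. In that picture, what was in view of the other things looked undisturbed.

**What went wrong:**
- **Grip:** the rake pitched up in the fingers by about 12 mm at the teeth.
- **Repeated stroke:** because of that pitch, one extra stroke rode over the slugs with about 9–11 N. I repeated it with the teeth on the plate and added a short nudge.
- **Forces:** the highest I read in any stroke or touch was about 11 N, against the plate's 20 N limit. I read forces only between steps, so a brief peak could have been missed.

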